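# Put the spare tealight away in the box with the turning lid

### The arm

A 6-joint arm with a two-finger parallel gripper is mounted at the origin on the work surface. World frame = base frame: x ahead of the robot, y to its left, z up, the work surface at z = 0. Lengths are in m, angles in rad, forces in N, time in s.
With the tool pointing down it reaches from about 0.3 to 0.875 m from the base axis. Payload 6.4 kg.
Tool frame: the origin (TCP) lies between the finger pads; the fingertips stand 19 mm ahead of it and the grasp point (between the pads) is the TCP (ctrl.tips_ahead is the z of the fingertips in the tool frame, in m); z points along the fingers, y is the line along which they close (so a half turn about z gives the same grasp; the last joint's range is limited). The gripper opens to 85 mm and grips with 20 to 120 N. Pads are 22 mm wide; open, the fingers measure 114 mm over their backs; the gripper's body (76 mm by 85 mm) begins 54 mm behind the grasp point. The pads swing forward as they close: fully open they stand 13 mm farther back than shut.
Start: joints at [1.054, 0.181, 1.607, -0, 1.354, -0.206], TCP at [0.176, 0.547, 0.25] pointing down, gripper open.
Joint ranges: [-2.99, 2.99], [-0.89, 2.07], [0.3, 2.58], [-1.14, 4.28], [0, 2.63], [-3.12, 3.12]. Speed limits (rad/s): [2.57, 2.57, 3.01, 3.14, 3.14, 3.14].

### API

Orientations are given as a unit quaternion [w, x, y, z].
In Python, from bench import readout, vision, ctrl gives the robot as it stands.
- The arm moves only by the tool play_rows, never from a script. Its arguments are lists of equal length, an entry for each row: "xyz": the shift along the tool's x, y, z in mm, a list of three; "rot": the turn, a rotation vector about the tool's x, y, z in rad, a list of three; "grip": the opening, from 0 (shut) to 1 (fully open). In form: {"xyz": [[x, y, z], ...], "rot": [[rx, ry, rz], ...], "grip": [grip, ...]}. A call has exactly 10 rows; each row is the pose to reach, as a shift and turn from the pose commanded when the call began, along the tool's axes at that moment; what a row does not reach only later rows make up. A row lasts 1/8 s, in which the tool goes at most 62.5 mm and 10.7 degrees, less where a joint would pass 70% of its speed; a pose out of reach is approached as far as the arm can. A call with a gripper value outside its range is refused whole. The fingers move at their own pace and stop on an object; the grip force is fixed at half the most. Time passes only in rows, so rows that repeat a pose let the fingers close, or fill a call up. It gives the time, the measured TCP pose, the force, the opening and the grip force at its end, in the units of the state.
- readout.get_obs(): the state, without advancing time (a new reading comes with each control period).
- vision.camera(name): name is "side" or "top" or "wrist"; returns a dict with "color" (480x640x3 uint8, red, green, blue), "depth" (480x640 float32, m along the optical axis (not along the pixel's ray), 0 where there is no reading), "camera_matrix" (3x3 intrinsics, pixels), "extrinsics" (4x4, takes a point from camera to world coordinates); the wrist camera has in their place "hand_eye" (4x4, takes a point from camera to tool coordinates, whose origin is the TCP and whose axes are the flange's). Camera axes: x right, y down, z forward; pixel columns grow to the right and rows downward; lengths in m; the calibration is good to about 2 mm. A picture is of the moment at which its call begins: read the wrist's pose just before it.
- ctrl.hand_in(): hands the job in; it is judged then, once.
The state is a dict: "time_s": time; "q": joint angles; "dq": joint speeds; "joint_efforts": joint torques, N m; "eef_pos": TCP position; "eef_rot": TCP orientation; "wrist_force": force on the tool from outside, world axes, zero at the start; "torque": the same for the moment, N m; "opening": opening from 0.0 (shut) to 1.0 (fully open); "grasp_force": force on a finger pad.
Only numpy, scipy, OpenCV 4.12 (cv2) and the standard library are available. Lean on these libraries where they do the work, as an engineer would, in place of code of your own. Each camera call takes 0.05 s, during which the arm holds its last target. There are 200 camera calls.

### The job

Put the loose tealight from the tray away in the empty compartment (the one with the cork disc) of the round steel box. The lid's ratchet pawl stops the lid from turning back clockwise: flip it right over, outwards, by its tab, leave it so, then turn the lid back by pushing its knob until the lid's opening is squarely over the empty compartment, and set the tealight flat in there without dropping it from high up. Do not shift or tip the diyas, the glass holder or the spray bottle.

Things in the scene. Friction and masses are not known exactly. Their poses are not given: they have to be found in the camera images.
- caddy_axis (a point): Point on the lid's vertical turning axis, at the lid's top face, 30 mm above the table. The lid belongs to a round stainless steel box, 164 mm in diameter, fixed to the table. The point's +x axis points level towards the pawl, which sits on the outside of the box; its y and z follow (z up).
- caddy: The same box; origin on the lid axis at the table, axes as point caddy_axis. Inside, two crossed walls at 45 degrees to its x axis make four quarter compartments, their middles 48 mm from the axis towards +x, +y, -x and -y; floor 4 mm above the table, underside of the lid at 26 mm. Three hold a tealight each; one (never the -y one) is empty but for a cork disc.
- lid (a joint): Lid angle (rad), growing counter-clockwise seen from above, stops at -0.25 and 5.1. Opening over the box's +x compartment at 0, +y at 1.57, -x at 3.14, -y at 4.71. Starts near 4.7, so it must go back (clockwise) by about 90, 180 or 270 degrees; with the pawl in the teeth it locks within about 25 degrees. Free, it turns with about 3 N at the knob and stays where left.
- opening (a point): Centre of the one opening in the clear plastic lid, at its top face (30 mm up), 48 mm from the axis. The opening is a ring sector, from 24 to 73 mm from the axis and 76 degrees wide. The steel rim outside it (73 to 82 mm) carries ratchet teeth 5 mm high (35 mm above the table).
- knob (a point): Upright steel post on the lid to push it by, 14 mm in diameter, 30 to 58 mm above the table; this point is on its axis at mid height, 45 mm from the lid's axis and opposite the opening. Round and smooth: it slips past a finger face that is not square to the push. A pin head 18 mm wide and 3 mm high is at the lid's centre.
- pawl (a joint): Angle of the ratchet pawl (rad) on a level hinge 98 mm from the lid axis along the box's +x, 40 mm up. 0 to 0.3: nose (20 mm inward of the hinge) in the teeth, tab upright. Grows as the tab tips outward; stop at 1.75 (tab about level outward, nose arm up to 64 mm). No spring, under 1 N: by its own weight it falls back below about 0.9 and falls outward and stays beyond.
- tab_top (a point): Middle of the upper end of the pawl's tab, a steel plate 18 mm wide (along the box's y), 4 mm thick, rising 42 mm from the hinge: this point is 82 mm above the table and 98 mm from the lid axis while the tab is upright. It is flipped by pushing its inner face away from the lid axis.
- pad_c (a point): Centre of the thin cork disc (42 mm in diameter) on the floor of the empty compartment, under the clear lid at the start; 5.5 mm above the table, 48 mm from the lid axis, within a few mm of the middle of its compartment.
- spare_c (a point): Centre (half-way up) of the loose tealight on the tray: metal cup 38 mm in diameter, 18 mm high, about 20 g, a 4 mm wick above that. It looks like the three in the box. Its z axis is its upright axis.
- diya_a_c (a point): Middle (13 mm up) of a glazed orange diya: shallow ceramic cup 68 mm across the rim, 26 mm high, on the tray.
- diya_b_c (a point): Middle (13 mm up) of the second orange diya, the same, on the tray.
- holder_c (a point): Middle of the clear glass tealight holder: 64 mm across, 55 mm high, on the tray.
- tray: Flat wooden tray, 230 x 230 mm, 8 mm thick, fixed; origin at the centre of its underside, sides along its x and y.
- sprayer_c (a point): Green spray bottle, 68 mm in diameter, 183 mm tall, head with lever trigger reaching 48 mm from its axis; this point is on its axis 90 mm above the table.
- spare: Underside of the same loose tealight: origin at the centre of its underside, 9 mm below point spare_c, z up.

How it is judged:
On the way, in this order (a step that is already met when the one before it is completed fails the run):
1. the pawl is flipped right over outward (value of joint pawl above 1.3 rad), for 0.2 s.
2. the lid's opening is over the empty compartment, the pawl still out (value of joint pawl above 1.3 rad and horizontal distance between opening and pad_c below 0.012 m), for 0.2 s.
At the end, for the whole second after the job is handed in: The loose tealight lies flat and upright (within 0.2 rad) at rest on the floor of the compartment with the cork disc (centre within 35 mm of the disc's, below 18 mm), the lid's opening is over that compartment (centres within 14 mm, seen from above), the pawl is flipped outward (above 1.3 rad) (value of joint pawl above 1.3 rad and horizontal distance between opening and pad_c below 0.014 m and horizontal distance between spare_c and pad_c below 0.035 m and height (world z) of spare_c below 0.018 m and angle between spare_c's own z axis and vertical below 0.2 rad and linear speed of spare below 0.03 m/s); the robot touches nothing.
It fails at once if a diya is shifted or tipped (25 mm) (distance of diya_a_c from where it was at the start of the episode above 0.025 m).
It fails at once if the second diya is shifted or tipped (25 mm) (distance of diya_b_c from where it was at the start of the episode above 0.025 m).
It fails at once if the glass holder is shifted or tipped (25 mm) (distance of holder_c from where it was at the start of the episode above 0.025 m).
It fails at once if the spray bottle is shifted or tipped (25 mm) (distance of sprayer_c from where it was at the start of the episode above 0.025 m).
It fails at once if the tealight is dropped into the box from high up (it falls faster than 1.1 m/s, a drop of over 60 mm) (linear speed of spare above 1.1 m/s and horizontal distance between spare_c and caddy_axis below 0.1 m and height (world z) of spare_c below 0.09 m).
It also fails if it takes over 72 s, if anything falls off the work surface, if the arm or the gripper's body presses on something with over 40 N, if the wrist force passes 120 N, or if a joint passes its speed limit or range.

## Working session

There is one attempt and no reset: what is moved stays moved. The work goes in short steps, Python scripts to look and compute and a tool call to move; the robot and the scene stay as the last step left them, time stands still between calls to the robot, and variables do not carry over. Pictures are saved under pics/ and viewed, at most 14 in all, crops included, and the job is handed in when it is done.

Besides the shell and the picture viewer there is one more tool, called after "Request:" by a JSON object that holds its "op" and its "data". play_rows: Moves the arm, as the interface text tells. Its arguments: {"type":"object","properties":{"xyz":{"type":"array","items":{"type":"array","items":{"type":"number"}}},"rot":{"type":"array","items":{"type":"array","items":{"type":"number"}}},"grip":{"type":"array","items":{"type":"number"}}},"required":["xyz","rot","grip"]}

```bash
mkdir -p pics; cat > h.py <<'E'
import numpy as np,cv2
from bench import readout,vision,ctrl
from scipy.spatial.transform import Rotation as R
def cam(n):
    o=readout.get_obs(); c=vision.camera(n)
    if n=='wrist':
        T=np.eye(4); q=o['eef_rot']; T[:3,:3]=R.from_quat([q[1],q[2],q[3],q[0]]).as_matrix(); T[:3,3]=o['eef_pos']
        c['extrinsics']=T@c['hand_eye']
    return c
def plane(c,u,v,z):
    K=c['camera_matrix'];E=c['extrinsics']
    d=E[:3,:3]@np.linalg.inv(K)@np.array([u,v,1.]);o=E[:3,3]
    return o+d*(z-o[2])/d[2]
def dep(c,u,v):
    z=c['depth'][int(v),int(u)]
    return (c['extrinsics']@np.append(np.linalg.inv(c['camera_matrix'])@[u*z,v*z,z],1))[:3]
def proj(c,p):
    P=np.linalg.inv(c['extrinsics'])@np.append(p,1);q=c['camera_matrix']@P[:3];return q[:2]/q[2]
def save(c,n): cv2.imwrite('pics/'+n,c['color'][:,:,::-1])
E
python3 - <<'E'
from h import *
print(readout.get_obs())
for n in('top','side'):
    c=cam(n);save(c,n+'0.png');print(n,c['camera_matrix'],c['extrinsics'])
E
```

```text
{'time_s': 0.0, 'q': array([ 1.05371044e+00,  1.81529669e-01,  1.60798231e+00,  9.70655911e-06,
        1.35381137e+00, -2.06289790e-01]), 'dq': array([-0.00080844, -0.00039974,  0.00114231, -0.00098718, -0.00072149,
       -0.0002667 ]), 'joint_efforts': array([-2.36217311e-03, -4.44867218e+01, -3.51337552e+01, -6.33477175e-04,
        9.22708452e-03,  8.45784797e-06]), 'eef_pos': array([0.17556223, 0.54700752, 0.24940294]), 'eef_rot': array([-3.10639207e-04,  1.54774340e-01,  9.87949470e-01, -8.07686423e-04]), 'wrist_force': array([-0.15142441,  0.11212532, -1.16325496]), 'torque': array([ 0.03323416,  0.0213689 , -0.01493218]), 'grasp_force': 0.0, 'opening': 0.9975183999008352}
top [[490.9182235    0.         319.23093438]
 [  0.         490.9182235  239.52581583]
 [  0.           0.           1.        ]] [[-0.01666432 -0.98172479  0.18957516  0.36198237]
 [-0.99923751  0.02304736  0.03151543  0.0048418 ]
 [-0.03530869 -0.18890542 -0.9813603   0.93418852]
 [ 0.          0.          0.          1.        ]]
side [[542.19006382   0.         317.34515948]
 [  0.         542.19006382 238.77734529]
 [  0.           0.           1.        ]] [[-0.98130051 -0.13997452  0.13212287  0.38914245]
 [-0.19206714  0.6670297  -0.71984831  0.79323038]
 [ 0.01263054 -0.73176398 -0.68144109  0.78599953]
 [ 0.          0.          0.          1.        ]]
```

View pics/top0.png

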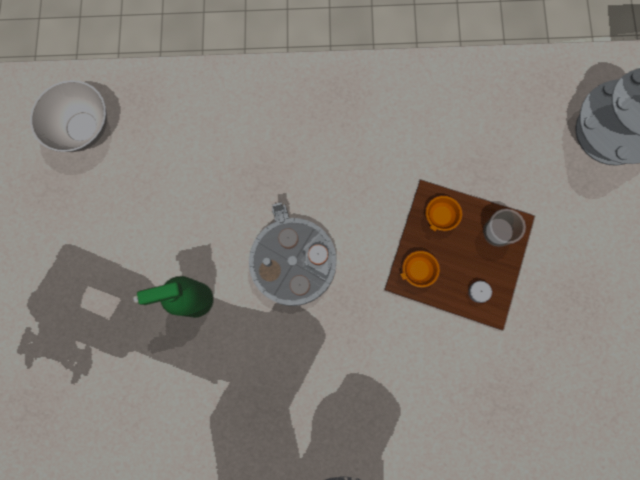

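View pics/side0.png

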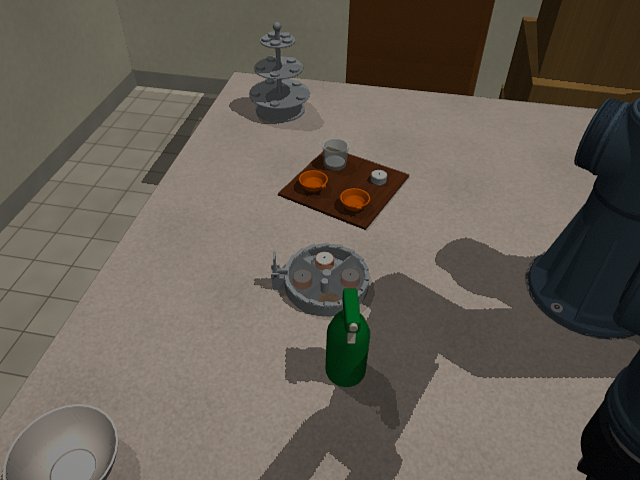

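The box is at top px (293,262), with the pawl at (281,210), knob at (267,262) and cork at (270,270), which is the +y side. The opening is at (317,254). The tealight is at (480,292) on the tray and the sprayer at (187,297).

```bash
cat > m.py <<'E'
from h import *
c=cam('top');d=c['depth'];K=c['camera_matrix'];E=c['extrinsics']
v,u=np.mgrid[0:480,0:640]
P=np.stack([(u-K[0,2])/K[0,0]*d,(v-K[1,2])/K[1,1]*d,d],-1)@E[:3,:3].T+E[:3,3]
z=P[...,2]
def st(n,m):
    q=P[m];print(n,len(q),q.mean(0).round(4) if len(q) else '',q.min(0).round(3) if len(q) else '',q.max(0).round(3) if len(q) else '')
box=(u>240)&(u<345)&(v>185)&(v<312)
rim=box&(z>.031)&(z<.038)&(v>215)
q=P[rim][:,:2]
A=np.c_[2*q,np.ones(len(q))];s=np.linalg.lstsq(A,(q**2).sum(1),rcond=None)[0];r=np.sqrt(s[2]+s[0]**2+s[1]**2);print('rimcircle',s[:2],r)
st('table',(u>340)&(u<380)&(v>100)&(v<150))
st('tab',box&(v<222)&(z>.05)); st('tabtop',box&(v<222)&(z>.075));st('pawl',box&(v<222)&(z>.036))
kn=box&(v>235)&(z>.048);st('knob',kn)
hsv=cv2.cvtColor(c['color'],cv2.COLOR_RGB2HSV)
st('tealight',(u>462)&(u<500)&(v>275)&(v<310)&(z>.022)&(z<.04))
m=(u>462)&(u<500)&(v>275)&(v<310)&(hsv[...,1]<70)&(hsv[...,2]>90);print('tl px',u[m].mean(),v[m].mean(),m.sum(),plane(c,u[m].mean(),v[m].mean(),.026))
st('diyas',(hsv[...,0]<16)&(hsv[...,1]>200)&(hsv[...,2]>150)&(u>390)&(v<240)); st('diyab',(hsv[...,0]<16)&(hsv[...,1]>200)&(hsv[...,2]>150)&(u>390)&(v>240))
st('green',(hsv[...,0]>45)&(hsv[...,0]<80)&(hsv[...,1]>150))
st('holder',(u>484)&(u<528)&(v>205)&(v<250)&(z>.045))
img=cv2.resize(c['color'][190:315,230:350],None,fx=5,fy=5,interpolation=cv2.INTER_CUBIC)[:600]
cv2.imwrite('pics/boxz.png',img[:,:,::-1])
E
python3 m.py
```

```text
rimcircle [0.49925795 0.08421162] 0.06610469760263765
table 1911 [ 0.776  -0.0515  0.0018] [ 0.362 -0.092 -0.007] [0.832 0.005 0.934]
tab 81 [0.5557 0.0912 0.2087] [0.362 0.005 0.05 ] [0.598 0.117 0.934]
tabtop 43 [0.5234 0.077  0.338 ] [0.362 0.005 0.075] [0.598 0.116 0.934]
pawl 193 [0.5735 0.0994 0.1129] [0.362 0.005 0.036] [0.604 0.122 0.934]
knob 88 [0.4356 0.0742 0.4455] [0.362 0.005 0.05 ] [0.501 0.136 0.934]
tealight 331 [ 0.4344 -0.2595  0.0254] [ 0.417 -0.278  0.022] [ 0.453 -0.241  0.03 ]
tl px 480.77322404371586 291.21857923497265 366 [ 0.43435784 -0.25955137  0.026     ]
diyas 27 [ 0.6002 -0.194   0.015 ] [ 0.592 -0.208  0.012] [ 0.604 -0.184  0.018]
diyab 28 [ 0.4955 -0.146   0.0155] [ 0.487 -0.161  0.013] [ 0.5   -0.135  0.019]
green 855 [0.4227 0.2724 0.1636] [0.362 0.005 0.107] [0.444 0.311 0.934]
holder 459 [ 0.5452 -0.3015  0.0748] [ 0.362 -0.337  0.045] [0.579 0.005 0.934]
```

View pics/boxz.png

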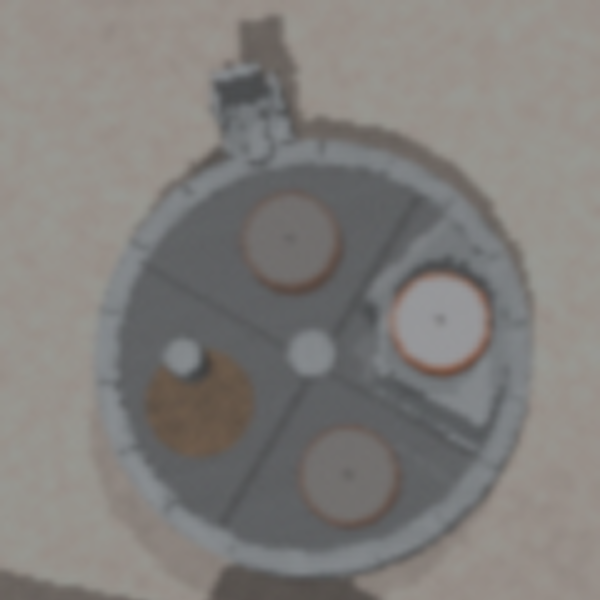

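The crop shows the pin at (311,352), the cork at (200,403), the knob top at (184,358), the pawl tab top edge near (238,68) and the opening on the right, so the cork is in the +y compartment and the lid must turn back 180°.

```bash
cat > g.py <<'E'
from h import *
c=cam('top')
f=lambda a,b,z:plane(c,230+(a+.5)/5-.5,190+(b+.5)/5-.5,z)[:2]
ax=f(311,352,.033);print('axis pin',ax)
v=[f(*p,.035) for p in [(97,360),(533,350),(318,138),(310,577)]];print('rim L,R,T,B',v, (v[0]+v[1])/2,(v[2]+v[3])/2)
ck=f(200,403,.0055);kn=f(184,358,.058);tt=f(240,66,.082);ts=[f(291,240,.022),f(440,320,.022),f(348,472,.022)]
ang=lambda p:np.degrees(np.arctan2(*(p-ax)[::-1]))
for n,p in [('cork',ck),('knob',kn),('tab',tt),('t+x',ts[0]),('t-y',ts[1]),('t-x',ts[2])]: print(n,p,np.linalg.norm(p-ax),ang(p))
s=cam('side')
for n,p in [('axis',[*ax,.033]),('knob',[*kn,.058]),('tab',[*tt,.082])]: print(n,proj(s,p))
cr=cv2.resize(s['color'][230:330,255:385],None,fx=6,fy=6,interpolation=cv2.INTER_CUBIC)
cv2.imwrite('pics/sidez.png',cr[:,:,::-1])
E
python3 g.py
```

```text
axis pin [0.49850496 0.08545302]
rim L,R,T,B [array([0.49694769, 0.16508734]), array([0.4971417 , 0.00295159]), array([0.57972328, 0.08213006]), array([0.41531209, 0.08614425])] [0.4970447  0.08401946] [0.49751769 0.08413716]
cork [0.4839049  0.13057267] 0.04742303519703041 107.9308269807632
knob [0.49353503 0.12932242] 0.04415001496513634 96.46343215306507
tab [0.59568662 0.10606215] 0.09934290179459562 11.973220804931392
t+x [0.54332133 0.09379046] 0.04558530301786729 10.538576876601516
t-y [0.51127926 0.03765853] 0.04947217326536943 -75.03601833831104
t-x [0.45467744 0.07288794] 0.0455931207765551 -164.0027255531784
axis [327.33738882 272.02890191]
knob [326.0611864  280.08962756]
tab [274.26390454 253.87309713]
```

View pics/sidez.png

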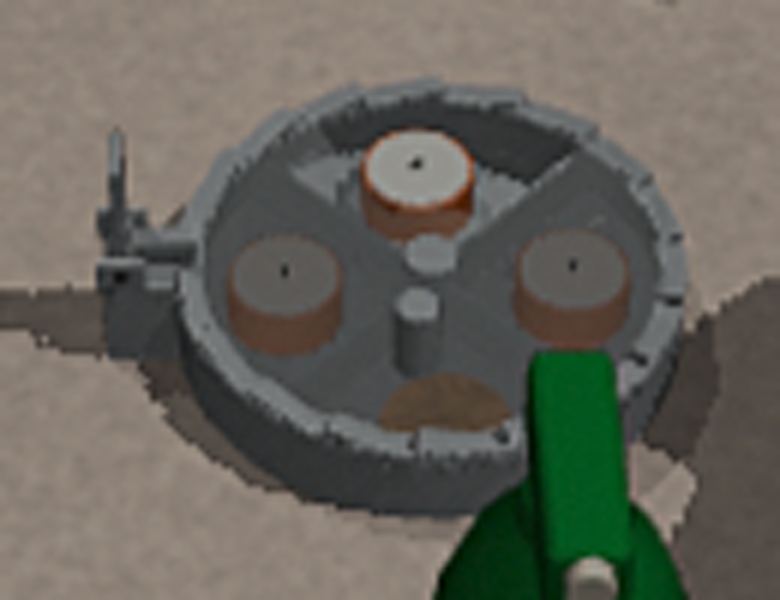

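```bash
cat > t.py <<'E'
# usage: t.py x y z yawdeg  (tool down; yaw = world heading of tool y) -> shift mm, rotvec; several targets, all from the present pose
import sys
from h import *
o=readout.get_obs();q=o['eef_rot'];T=R.from_quat([q[1],q[2],q[3],q[0]])
a=list(map(float,sys.argv[1:]))
print(o['time_s'],o['eef_pos'].round(4),'yaw',np.degrees(np.arctan2(T.as_matrix()[1,1],T.as_matrix()[0,1])).round(1),'op',round(o['opening'],3))
for i in range(0,len(a),4):
    x,y,z,w=a[i:i+4];w=np.radians(w)
    G=R.from_matrix(np.array([[-np.sin(w),np.cos(w),0],[np.cos(w),np.sin(w),0],[0,0,-1]]))
    if np.linalg.det(G.as_matrix())<0: print('bad')
    print((T.inv().apply(np.array([x,y,z])-o['eef_pos'])*1000).round(1),(T.inv()*G).as_rotvec().round(3))
E
python3 - <<'E'
from h import *
print(ctrl.tips_ahead)
c=cam('top')
s=cam('side')
print('bottle base side',plane(s,347,372,0),'head px top',plane(c,170,290,.18), plane(c,187,297,.12))
E
python3 t.py .576 .101 .24 103 .576 .101 .081 103
```

```text
0.019
bottle base side [0.42938317 0.27584918 0.        ] head px top [0.43336308 0.2620427  0.18      ] [0.42679897 0.25333562 0.12      ]
0.35 [0.1758 0.5474 0.2501] yaw 72.2 op 1.002
[-517.5 -302.6   10.2] [-0.    -0.    -0.538]
[-517.6 -302.5  169.2] [-0.    -0.    -0.538]
```

Request:
{"op": "play_rows", "data": {"xyz": [[-52,-30,1],[-104,-60,2],[-155,-91,3],[-207,-121,4],[-259,-151,5],[-310,-182,6],[-362,-212,7],[-414,-242,8],[-466,-272,9],[-517,-302,10]], "rot": [[0,0,-0.05],[0,0,-0.11],[0,0,-0.16],[0,0,-0.22],[0,0,-0.27],[0,0,-0.32],[0,0,-0.38],[0,0,-0.43],[0,0,-0.49],[0,0,-0.54]], "grip": [0,0,0,0,0,0,0,0,0,0]}}

```text
time_s: 1.6
eef_pos: [0.5769, 0.1001, 0.2404]
eef_rot: [0.0, -0.115, 0.993, 0.0]
wrist_force: [0.9, 0.1, 0.1]
opening: -0.001
grasp_force: 0.0
```

```bash
python3 t.py .576 .101 .14 103 .576 .101 .081 103; python3 - <<'E'
from h import *
c=cam('wrist');save(c,'w1.png')
for p in [(.5957,.106,.082),(.4978,.0847,.033),(.4839,.1306,.0055),(.4935,.1293,.058)]: print(proj(c,p))
E
```

```text
1.6 [0.5769 0.1001 0.2404] yaw 103.2 op -0.001
[  0.8   1.1 100.4] [0.    0.001 0.004]
[  0.8   1.1 159.4] [0.    0.001 0.004]
[321.83842096 248.1391442 ]
[323.59074673 127.06704745]
[371.81624353 123.60138415]
[375.81076086 134.70737724]
```

View pics/w1.png

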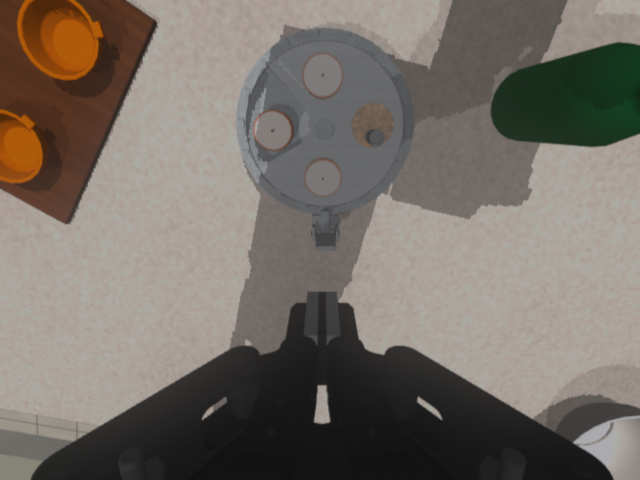

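The view agrees: tab top at px (326,247), pin at (324,129), cork at (372,125). The box's x axis heads at about 13°.

Request:
{"op": "play_rows", "data": {"xyz": [[2,1,40],[2,1,80],[2,1,110],[2,1,130],[2,1,145],[2,1,155],[2,1,159],[2,1,159],[2,1,159],[2,1,159]], "rot": [[0,0,0],[0,0,0],[0,0,0],[0,0,0],[0,0,0],[0,0,0],[0,0,0],[0,0,0],[0,0,0],[0,0,0]], "grip": [0,0,0,0,0,0,0,0,0,0]}}

```text
time_s: 2.9
eef_pos: [0.5739, 0.1023, 0.0819]
eef_rot: [0.001, -0.114, 0.993, -0.0]
wrist_force: [0.1, -0.8, 0.7]
opening: 0.002
grasp_force: 0.0
```

Request:
{"op": "play_rows", "data": {"xyz": [[-6,0,0],[-12,0,0],[-20,0,0],[-28,0,0],[-36,0,0],[-44,0,0],[-52,0,0],[-60,0,0],[-68,0,0],[-70,0,0]], "rot": [[0,0,0],[0,0,0],[0,0,0],[0,0,0],[0,0,0],[0,0,0],[0,0,0],[0,0,0],[0,0,0],[0,0,0]], "grip": [0,0,0,0,0,0,0,0,0,0]}}

```text
time_s: 4.15
eef_pos: [0.6423, 0.1183, 0.0813]
eef_rot: [0.0, -0.114, 0.993, -0.0]
wrist_force: [-0.7, 0.1, -0.5]
opening: 0.0
grasp_force: 0.0
```

```bash
python3 t.py .576 .101 .17 103 ; python3 - <<'E'
from h import *
c=cam('side')
cr=cv2.resize(c['color'][200:330,235:385],None,fx=4,fy=4,interpolation=cv2.INTER_CUBIC)
cv2.imwrite('pics/s2.png',cr[:,:,::-1])
E
```

```text
4.15 [0.6423 0.1183 0.0813] yaw 103.1 op 0.0
[ 68.5  -1.8 -88.7] [-0.     0.     0.002]
```

View pics/s2.png

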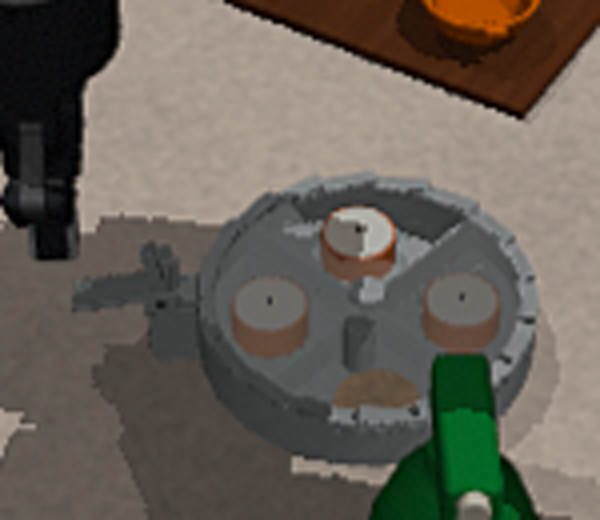

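The pawl is flipped: in the crop, the tab lies level at (110,290) and the nose is up at (155,255). Next is the knob.

```bash
python3 t.py .6423 .1183 .12 103 .494 .129 .11 5.5 .494 .129 .056 5.5
```

```text
4.2 [0.6422 0.1183 0.0813] yaw 103.1 op -0.0
[ -0.1  -0.  -38.7] [-0.     0.     0.002]
[141.8  44.1 -28.8] [0.    0.    1.704]
[141.9  44.1  25.2] [0.    0.    1.704]
```

Request:
{"op": "play_rows", "data": {"xyz": [[0,0,-38],[18,5,-38],[36,11,-37],[54,17,-36],[72,22,-35],[90,28,-34],[108,34,-32],[125,39,-30],[135,42,-29],[142,44,-29]], "rot": [[0,0,0.17],[0,0,0.34],[0,0,0.51],[0,0,0.68],[0,0,0.85],[0,0,1.02],[0,0,1.19],[0,0,1.36],[0,0,1.53],[0,0,1.7]], "grip": [0.36,0.36,0.36,0.36,0.36,0.36,0.36,0.36,0.36,0.36]}}

```text
time_s: 5.45
eef_pos: [0.4926, 0.1289, 0.1102]
eef_rot: [-0.0, 0.673, 0.74, -0.0]
wrist_force: [0.2, 0.4, 0.0]
opening: 0.358
grasp_force: 0.0
```

```bash
python3 t.py .494 .129 .11 5.5 .494 .129 .056 5.5; python3 - <<'E'
from h import *
c=cam('wrist');save(c,'w2.png')
for p in [(.4978,.0847,.033),(.4839,.1306,.0055),(.4935,.1293,.058)]: print(proj(c,p))
E
```

```text
5.45 [0.4926 0.1289 0.1102] yaw 5.4 op 0.358
[-0.   1.4  0.2] [-0.     0.    -0.001]
[-0.   1.4 54.2] [-0.     0.    -0.001]
[324.60400441 324.69374994]
[310.98528661 245.26346335]
[325.04302257 280.06436374]
```

View pics/w2.png

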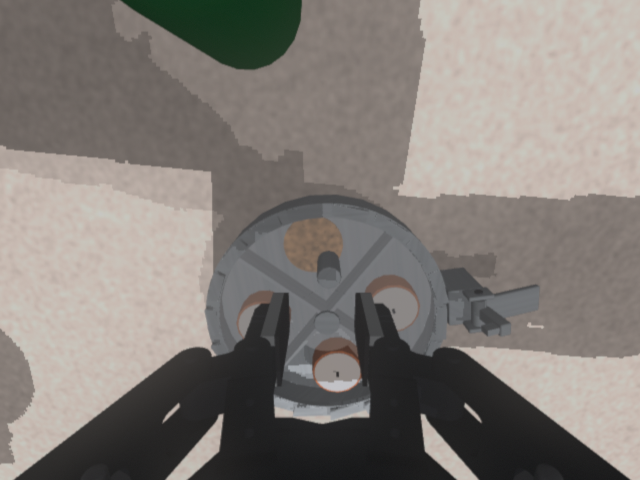

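Knob top at (328,278), between the fingers and close to prediction. Descending around it.

Request:
{"op": "play_rows", "data": {"xyz": [[0,1,10],[0,1,20],[0,1,30],[0,1,38],[0,1,45],[0,1,50],[0,1,54],[0,1,54],[0,1,54],[0,1,54]], "rot": [[0,0,0],[0,0,0],[0,0,0],[0,0,0],[0,0,0],[0,0,0],[0,0,0],[0,0,0],[0,0,0],[0,0,0]], "grip": [0.36,0.36,0.36,0.36,0.36,0.36,0.36,0.26,0.24,0.24]}}

```text
time_s: 6.75
eef_pos: [0.4946, 0.129, 0.0566]
eef_rot: [0.0, 0.671, 0.742, 0.0]
wrist_force: [-0.1, -1.3, 0.6]
opening: 0.24
grasp_force: 0.0
```

```bash
python3 t.py .4935 .1295 .056 5.5; python3 -c "
import numpy as np
for n in (84,):
  for i in range(1,11):
    a=np.radians(n*i/10);print(round(45*(np.cos(a)-1),1),round(45*np.sin(a),1),round(a,3))"
```

```text
6.75 [0.4946 0.129  0.0566] yaw 5.7 op 0.24
[ 0.6 -1.1  0.6] [0.001 0.    0.004]
-0.5 6.6 0.147
-1.9 13.0 0.293
-4.3 19.2 0.44
-7.5 24.9 0.586
-11.6 30.1 0.733
-16.3 34.7 0.88
-21.7 38.5 1.026
-27.6 41.5 1.173
-33.8 43.6 1.319
-40.3 44.8 1.466
```

Request:
{"op": "play_rows", "data": {"xyz": [[-0.5,6.6,0],[-2,13,0],[-4.3,19.2,0],[-7.5,24.9,0],[-11.6,30.1,0],[-16.3,34.7,0],[-21.7,38.5,0],[-27.6,41.5,0],[-33.8,43.6,0],[-40.3,44.8,0]], "rot": [[0,0,0.147],[0,0,0.293],[0,0,0.44],[0,0,0.586],[0,0,0.733],[0,0,0.88],[0,0,1.026],[0,0,1.173],[0,0,1.319],[0,0,1.466]], "grip": [0.24,0.24,0.24,0.24,0.24,0.24,0.24,0.24,0.24,0.24]}}

```text
time_s: 8.0
eef_pos: [0.5434, 0.0944, 0.0564]
eef_rot: [-0.001, 0.995, 0.1, 0.001]
wrist_force: [1.7, 5.3, -2.0]
opening: 0.237
grasp_force: 2.6
```

```bash
python3 t.py .498 .0847 .056 -78.3 .4980 .0847 .056 -163; python3 - <<'E'
from h import *
c=cam('side');print(readout.get_obs()['wrist_force'],readout.get_obs()['q'])
cr=cv2.resize(c['color'][200:330,235:385],None,fx=4,fy=4,interpolation=cv2.INTER_CUBIC)
cv2.imwrite('pics/s3.png',cr[:,:,::-1])
E
```

```text
8.0 [0.5434 0.0944 0.0564] yaw -78.6 op 0.237
[-46.4   0.5   0.4] [-0.002 -0.001 -0.004]
[-46.4   0.5   0.4] [-0.003  0.     1.474]
[ 3.51339631  3.48770923 -1.15278069] [-4.55271870e-02  3.84243625e-01  1.79245472e+00  1.64102740e-03
  9.63645906e-01  1.33062493e+00]
```

View pics/s3.png

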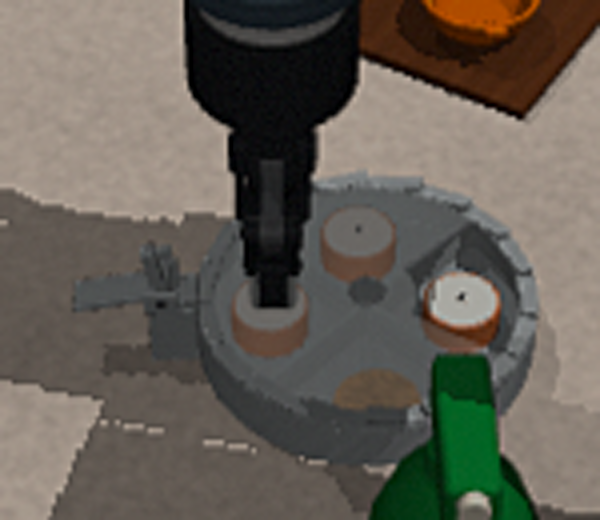

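The lid turned 84° (opening now at (460,290) in the crop) and the pawl is still out. Continuing.

Request:
{"op": "play_rows", "data": {"xyz": [[-0.5,7,0],[-2.1,13.8,0],[-4.8,20.4,0],[-8.4,26.5,0],[-12.9,32,0],[-18.2,36.7,0],[-24.1,40.5,0],[-30.6,43.3,0],[-37.4,45.2,0],[-44.4,46,0]], "rot": [[0,0,0.147],[0,0,0.293],[0,0,0.44],[0,0,0.586],[0,0,0.733],[0,0,0.88],[0,0,1.026],[0,0,1.173],[0,0,1.319],[0,0,1.466]], "grip": [0.24,0.24,0.24,0.24,0.24,0.24,0.24,0.24,0.24,0.24]}}

```text
time_s: 9.3
eef_pos: [0.5094, 0.0397, 0.0566]
eef_rot: [-0.001, 0.807, -0.591, 0.001]
wrist_force: [3.2, 3.7, -1.9]
opening: 0.237
grasp_force: 2.0
```

Request:
{"op": "play_rows", "data": {"xyz": [[0,0,0],[0,0,-10],[0,0,-20],[0,0,-30],[0,0,-40],[0,0,-60],[0,0,-80],[0,0,-100],[0,0,-120],[0,0,-120]], "rot": [[0,0,0],[0,0,0],[0,0,0],[0,0,0],[0,0,0],[0,0,0],[0,0,0],[0,0,0],[0,0,0],[0,0,0]], "grip": [0.36,0.36,0.36,0.36,0.36,0.36,0.36,0.36,0.36,0.36]}}

```text
time_s: 10.55
eef_pos: [0.5102, 0.0391, 0.1783]
eef_rot: [-0.001, 0.808, -0.589, 0.002]
wrist_force: [0.3, -0.1, 1.0]
opening: 0.362
grasp_force: 0.0
```

```bash
python3 t.py .434 -.2595 .2 30; python3 - <<'E'
from h import *
print(readout.get_obs()['q'])
c=cam('wrist');save(c,'w3.png')
for p in [(.4978,.0847,.033),(.4839,.1306,.0055),(.511,.0417,.058)]: print(proj(c,p))
E
```

```text
10.55 [0.5102 0.0391 0.1783] yaw -162.2 op 0.362
[261.2 163.5 -21.8] [-0.003  0.005  2.928]
[-1.55859154e-01  1.16026431e-01  1.83523437e+00 -1.46491078e-05
  1.18622159e+00  2.67582246e+00]
[319.0534336 281.626566 ]
[318.71793244 313.92309479]
[319.24963561 241.55237579]
```

View pics/w3.png

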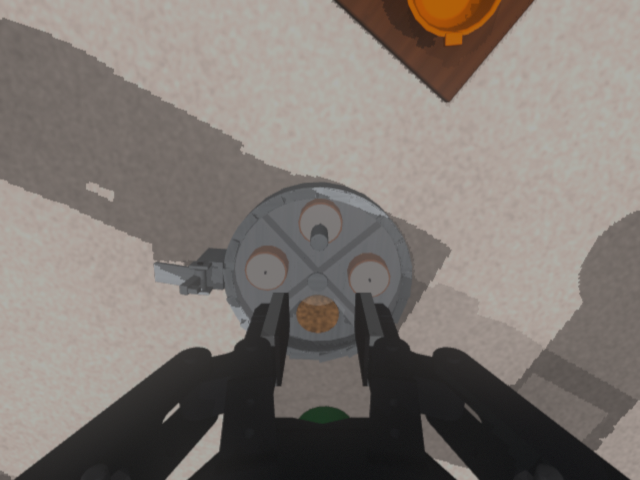

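The knob top is at (319,235) against (319,241) predicted, and the cork is centred at (318,314) opposite it, so the opening is over it. Now the tealight.

Request:
{"op": "play_rows", "data": {"xyz": [[26,16,-4],[52,33,-8],[78,49,-12],[104,65,-16],[131,82,-20],[157,98,-20],[183,114,-20],[209,131,-20],[235,147,-20],[261,163,-20]], "rot": [[0,0,-0.16],[0,0,-0.32],[0,0,-0.48],[0,0,-0.64],[0,0,-0.8],[0,0,-0.96],[0,0,-1.12],[0,0,-1.28],[0,0,-1.44],[0,0,-1.6]], "grip": [0.65,0.65,0.65,0.65,0.65,0.65,0.65,0.65,0.65,0.65]}}

```text
time_s: 11.85
eef_pos: [0.4323, -0.2595, 0.195]
eef_rot: [-0.001, 0.985, 0.171, -0.001]
wrist_force: [0.5, 0.7, -0.5]
opening: 0.648
grasp_force: 0.0
```

```bash
python3 t.py .434 -.2595 .14 16.7
```

```text
11.85 [ 0.4323 -0.2595  0.195 ] yaw -70.3 op 0.648
[ 1.7  0.7 55. ] [-2.000e-03 -1.000e-03 -1.518e+00]
```

Request:
{"op": "play_rows", "data": {"xyz": [[2,1,5],[2,1,10],[2,1,15],[2,1,20],[2,1,25],[2,1,30],[2,1,40],[2,1,50],[2,1,55],[2,1,55]], "rot": [[0,0,-0.16],[0,0,-0.32],[0,0,-0.48],[0,0,-0.64],[0,0,-0.8],[0,0,-0.96],[0,0,-1.12],[0,0,-1.28],[0,0,-1.44],[0,0,-1.52]], "grip": [0.65,0.65,0.65,0.65,0.65,0.65,0.65,0.65,0.65,0.65]}}

```text
time_s: 13.1
eef_pos: [0.4344, -0.2584, 0.1394]
eef_rot: [-0.002, 0.597, 0.802, 0.0]
wrist_force: [0.1, 0.4, 0.5]
opening: 0.651
grasp_force: 0.0
```

```bash
python3 t.py .434 -.2595 .033 16.7; python3 - <<'E'
from h import *
c=cam('wrist');save(c,'w4.png')
print(proj(c,(.434,-.2595,.026)))
hsv=cv2.cvtColor(c['color'],cv2.COLOR_RGB2HSV)
m=((hsv[...,1]<50)&(hsv[...,2]>110)).astype(np.uint8);m[350:]=0
n,l,s,ce=cv2.connectedComponentsWithStats(m)
for i in range(1,n):
    if s[i,4]>300: print(s[i],ce[i],plane(c,*ce[i],.026))
E
```

```text
13.1 [ 0.4344 -0.2584  0.1394] yaw 16.7 op 0.651
[ -1.2  -0.6 106.4] [-0.002 -0.003  0.   ]
[321.84155668 246.40203029]
[     0      0    410    350 106911] [157.89999158 159.86656191] [ 0.30992454 -0.23194024  0.026     ]
[  424     0   216   203 22084] [567.29550806  67.46825756] [ 0.54655993 -0.10209898  0.026     ]
[  420   207   220   143 12680] [569.19345426 305.15835962] [ 0.63205639 -0.25057152  0.026     ]
[ 298  218   52   53 2055] [323.17615572 245.07591241] [ 0.43463994 -0.258232    0.026     ]
```

View pics/w4.png

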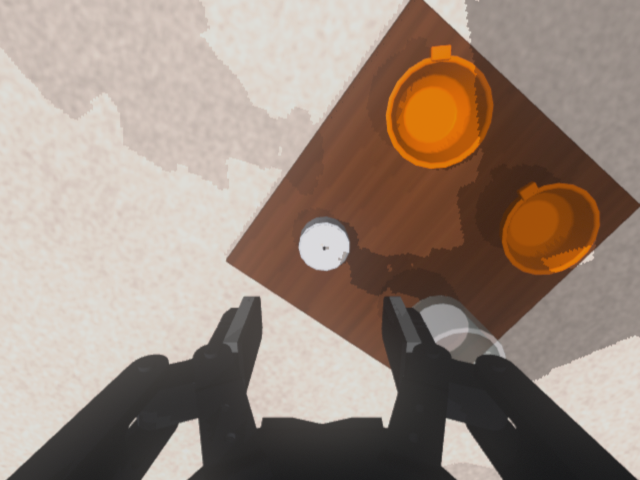

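The tealight is at px (323,245), i.e. (0.4346,-0.2583), directly below the TCP, and the fingers clear the neighbours. Descending to grip.

Request:
{"op": "play_rows", "data": {"xyz": [[0,0,20],[0,0,40],[0,0,60],[0,0,75],[0,0,88],[0,0,98],[0,0,104],[0,0,108],[0,0,108],[0,0,108]], "rot": [[0,0,0],[0,0,0],[0,0,0],[0,0,0],[0,0,0],[0,0,0],[0,0,0],[0,0,0],[0,0,0],[0,0,0]], "grip": [0.65,0.65,0.65,0.65,0.65,0.65,0.65,0.65,0.65,0.65]}}

```text
time_s: 14.4
eef_pos: [0.4357, -0.2595, 0.0337]
eef_rot: [0.0, 0.598, 0.801, -0.0]
wrist_force: [-0.3, -0.1, 0.3]
opening: 0.652
grasp_force: 0.0
```

Request:
{"op": "play_rows", "data": {"xyz": [[0,0,0],[0,0,0],[0,0,0],[0,0,0],[0,0,0],[0,0,0],[0,0,-10],[0,0,-30],[0,0,-60],[0,0,-100]], "rot": [[0,0,0],[0,0,0],[0,0,0],[0,0,0],[0,0,0],[0,0,0],[0,0,0],[0,0,0],[0,0,0],[0,0,0]], "grip": [0.35,0.3,0.3,0.3,0.3,0.3,0.3,0.3,0.3,0.3]}}

```text
time_s: 15.65
eef_pos: [0.4348, -0.2588, 0.1341]
eef_rot: [-0.001, 0.598, 0.801, 0.0]
wrist_force: [0.9, -0.9, -0.6]
opening: 0.415
grasp_force: 59.8
```

```bash
python3 t.py .484 .1305 .14 16.7 .484 .1305 .07 16.7; python3 - <<'E'
from h import *
c=cam('side');o=readout.get_obs();print(o['grasp_force'])
u,v=proj(c,o['eef_pos']);u=int(u);v=int(v);print(u,v,[proj(c,o['eef_pos']+[0,0,d]).round(1) for d in(-.02,0)])
cr=cv2.resize(c['color'][v-40:v+40,u-50:u+50],None,fx=6,fy=6,interpolation=cv2.INTER_CUBIC)
cv2.imwrite('pics/s5.png',cr[:,:,::-1])
E
```

```text
15.65 [ 0.4348 -0.2588  0.1341] yaw 16.5 op 0.415
[359.3 157.7  -5.6] [-0.001 -0.001 -0.004]
[359.2 157.7  64.4] [-0.001 -0.001 -0.004]
59.827603697776794
383 132 [array([382.5, 139.7]), array([383.3, 132. ])]
```

View pics/s5.png

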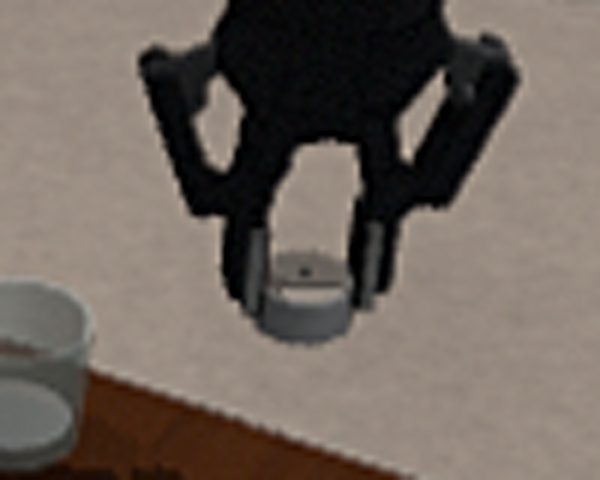

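The tealight is held level between the pads, with part of it below the tips. Carrying it to the box.

Request:
{"op": "play_rows", "data": {"xyz": [[25,11,-6],[65,28,-6],[105,46,-6],[150,66,-6],[195,86,-6],[240,105,-6],[285,125,-6],[325,143,-6],[350,154,-6],[359,158,-6]], "rot": [[0,0,0],[0,0,0],[0,0,0],[0,0,0],[0,0,0],[0,0,0],[0,0,0],[0,0,0],[0,0,0],[0,0,0]], "grip": [0.3,0.3,0.3,0.3,0.3,0.3,0.3,0.3,0.3,0.3]}}

```text
time_s: 16.95
eef_pos: [0.4849, 0.1312, 0.1397]
eef_rot: [0.0, 0.597, 0.802, 0.0]
wrist_force: [0.7, 0.0, -0.8]
opening: 0.415
grasp_force: 59.8
```

```bash
python3 t.py .484 .1305 .07 16.7 .484 .1305 .046 16.7; python3 - <<'E'
from h import *
o=readout.get_obs();c=cam('wrist');save(c,'w5.png')
T=o['eef_pos']
for p in [(.4978,.0847,.033),(.511,.0417,.058),(.4839,.1306,.0055),T+[0,0,-.0065]]: print(proj(c,p))
E
```

```text
16.95 [0.4849 0.1312 0.1397] yaw 16.6 op 0.415
[-0.3 -1.1 69.7] [ 0.001  0.    -0.001]
[-0.3 -1.1 93.7] [ 0.001  0.    -0.001]
[321.20517396 307.6425904 ]
[321.701227   379.36719357]
[320.94599848 236.29615397]
[323.30197319 326.10620236]
```

View pics/w5.png

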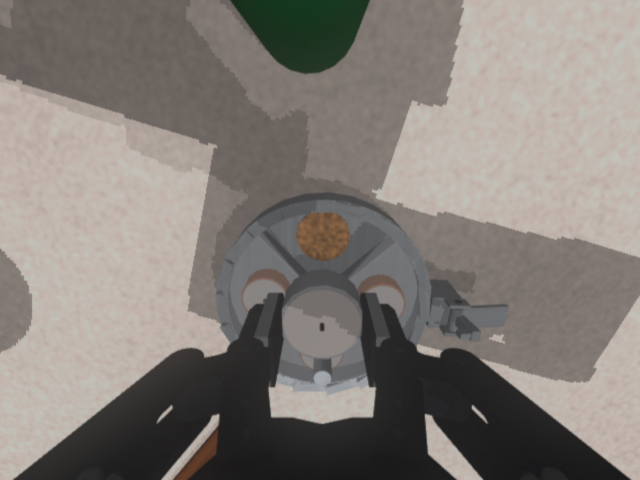

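The cork shows bright and unobstructed at (322,236), where predicted, and the knob is at (322,378), directly opposite. Lowering.

Request:
{"op": "play_rows", "data": {"xyz": [[0,-1,25],[0,-1,50],[0,-1,62],[0,-1,70],[0,-1,76],[0,-1,82],[0,-1,86],[0,-1,90],[0,-1,93],[0,-1,93]], "rot": [[0,0,0],[0,0,0],[0,0,0],[0,0,0],[0,0,0],[0,0,0],[0,0,0],[0,0,0],[0,0,0],[0,0,0]], "grip": [0.3,0.3,0.3,0.3,0.3,0.3,0.3,0.3,0.3,0.3]}}

```text
time_s: 18.25
eef_pos: [0.4838, 0.1295, 0.0461]
eef_rot: [-0.0, 0.598, 0.801, -0.0]
wrist_force: [0.6, 0.9, -0.3]
opening: 0.411
grasp_force: 59.9
```

Request:
{"op": "play_rows", "data": {"xyz": [[0,0,0],[0,0,0],[0,0,0],[0,0,0],[0,0,-10],[0,0,-30],[0,0,-50],[0,0,-80],[0,0,-110],[0,0,-110]], "rot": [[0,0,0],[0,0,0],[0,0,0],[0,0,0],[0,0,0],[0,0,0],[0,0,0],[0,0,0],[0,0,0],[0,0,0]], "grip": [0.6,0.6,0.6,0.6,0.6,0.6,0.6,0.6,0.6,0.6]}}

```text
time_s: 19.5
eef_pos: [0.486, 0.1297, 0.1595]
eef_rot: [0.002, 0.598, 0.801, 0.002]
wrist_force: [-0.2, -0.3, -0.6]
opening: 0.603
grasp_force: 0.0
```

```bash
python3 - <<'E'
from h import *
c=cam('wrist')
hsv=cv2.cvtColor(c['color'],cv2.COLOR_RGB2HSV)
for p in [(.4839,.1306,.0235),(.4839,.1306,.0055)]: print(proj(c,p))
m=((hsv[...,1]<60)&(hsv[...,2]>140)).astype(np.uint8)
n,l,s,ce=cv2.connectedComponentsWithStats(m)
for i in range(1,n):
    if 800<s[i,4]<6000: print(s[i],ce[i],plane(c,*ce[i],.0235))
d=c['depth'];u,v=map(int,proj(c,(.4839,.1306,.0235)))
for a,b in [(0,0),(-15,0),(15,0),(0,15),(0,-15)]: print(dep(c,u+a,v+b).round(4))
cv2.imwrite('pics/w6.png',c['color'][150:420,180:480][:,:,::-1])
E
```

```text
[319.30343008 233.27130639]
[319.30595483 226.82210427]
[ 146  418   57   62 1175] [177.43659574 448.76851064] [ 0.41136133 -0.12674876  0.0235    ]
[ 439  418   59   62 2083] [460.84445511 454.08113298] [ 0.68810986 -0.05450569  0.0235    ]
[0.4837 0.1305 0.0228]
[0.4722 0.1272 0.0228]
[0.495  0.1341 0.0235]
[0.4874 0.1179 0.0215]
[0.4802 0.1423 0.0226]
```

View pics/w6.png

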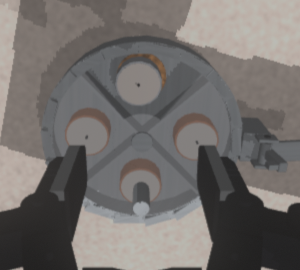

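The tealight lies flat in the compartment (crop (138,83), top about 23 mm all round), the knob is opposite and the pawl is still out.

```bash
python3 -c "
from bench import ctrl
print(ctrl.hand_in())"
```

```text
the job is handed in; nothing more can be done
None
```

I handed the job in at about 19.5 s. In the last picture, the tealight lay flat in the cork compartment with the lid opening over it and the pawl flipped out. The arm never went near enough to touch the diyas, glass holder or spray bottle. The hand-in gave no verdict back.

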